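# Slide the patina discs home and start the extractor

## Robot

A 7-joint arm with a two-finger parallel gripper is mounted at the origin on the work surface. World frame = base frame: x ahead of the robot, y to its left, z up, the work surface at z = 0. Lengths are in m, angles in rad, forces in N, time in s.
With the tool pointing down it reaches from about 0.35 to 0.9 m from the base axis. Payload 8.1 kg.
Tool frame: the origin (TCP) lies at the centre of the arm's flange, where the gripper is bolted on; the fingertips stand 178 mm ahead of it and the grasp point (between the pads) lies 159 mm ahead of it; z points along the fingers, y is the line along which they close (so a half turn about z gives the same grasp; the last joint's range is limited). The gripper opens to 92 mm and grips with 3 to 60 N. Pads are 19 mm wide; open, the fingers measure 130 mm over their backs; the gripper's body (75 mm by 190 mm) begins 47 mm behind the grasp point.
Start: joints at [-1.388, 0.434, 0.025, 1.573, -0.012, 1.134, -0.075], TCP at [0.176, 0.6, 0.405] pointing down, gripper open.
Joint ranges: [-2.62, 2.62], [-0.44, 2.09], [-1.27, 1.32], [0.08, 2.57], [-1.32, 4.46], [0.12, 2], [-2.74, 2.74]. Speed limits (rad/s): [2.22, 2.22, 3.01, 3.01, 3.14, 3.14, 3.14].

## Interface

Orientations are given as a rotation vector (axis times angle).
In Python, from cell import arm gives the robot as it stands. The module is installed in compiled form; this text tells all that it offers.
- The arm moves only by the shell command python3 -m inch 'ROWS' [FORCE]. ROWS is text: rows parted by semicolons, each of 5 numbers parted by spaces: the shift along the tool's x, y, z in m, then the turn about the tool's z in rad, then the finger opening in m, from 0 to 0.0918. In form: x y z roll fingers; .... A call has 1 to 5 rows; each row is the pose to reach, as a shift and turn from the pose commanded when the call began, along the tool's axes at that moment; what a row does not reach only later rows make up. A row lasts 1/10 s, in which the tool goes at most 50 mm and 8.59 degrees, less where a joint would pass 70% of its speed; a pose out of reach is approached as far as the arm can. A call with a gripper value outside its range is refused whole. The fingers move at their own pace and stop on an object; FORCE is the grip in N (left out, the last holds). Time passes only in rows, so rows that repeat a pose let the fingers close. It gives the time, the measured TCP pose, the force, the opening and the grip force at its end, in the units of the state.
- arm.observe(): the state, without advancing time (a new reading comes with each control period).
- arm.get_image(name): name is "side" or "top" or "wrist"; returns the picture (400x640x3 uint8, red, green, blue); there is no depth.
- arm.get_calibration(name): a dict with "intrinsics" (3x3 intrinsics, pixels), "pose" (4x4, takes a point from camera to world coordinates). Camera axes: x right, y up, looking along -z (the intrinsics and any distortion apply to the point x, -y, -z); pixel columns grow to the right and rows downward; lengths in m; the calibration is good to about 2 mm. The wrist camera is an equidistant fisheye: a pixel r from the principal point sees the ray r / f radians off the axis. A picture is of the moment at which its call begins: read the wrist's pose just before it. get_calibration takes no time and is no camera call; for the wrist camera it gives the pose at the moment of the call.
- arm.sign_off(): hands the job in; it is judged then, once.
Trained networks look in the newest picture that a camera, given by its name, has taken for a name from the list of things; names that differ only in an ending like _2 or _b are one class to them, and where a whole thing is asked for, a point or a joint stands for the part that bears it (a point fixed in the world has none). Each returns a list of dicts, best first, with "conf" (0 to 1); they miss things now and then, are a little off and sometimes report something else, mostly with a low value. They report only what shows in the picture. A call takes as long as a camera call.
- arm.look_for(camera, query): "point" ([row, column] in pixels, amid what is visible of it).
- arm.silhouettes(camera, query): "region" (400x640 bool, what is visible of it) and "point" ([row, column] in pixels, amid what is visible of it).
- arm.place_of(camera, query): "point" ([row, column] in pixels: a listed point, or the origin of a listed thing).
The state is a dict: "clock": time; "joints": joint angles; "dq": joint speeds; "joint_efforts": joint torques, N m; "position": TCP position; "ee_rot": TCP orientation; "force": force on the tool from outside, world axes, zero at the start; "ft_torque": the same for the moment, N m; "width": opening from 0.0 (shut) to 1.0 (fully open); "gripper_force": force on a finger pad.
Only numpy, scipy, OpenCV 4.12 (cv2) and the standard library are available. Lean on these libraries where they do the work, as an engineer would, in place of code of your own. Each camera call takes 0.05 s, during which the arm holds its last target. There are 200 camera calls.

## Task

First clear the plate: put the wooden sanding bar and the cork block in the white tub. Then slide every disc by its black knob, flat along the plate and never lifted off it, until it drops fully into a pocket: bare copper discs in the pair of pockets marked by the copper strip, green discs in the pair marked by the green strip, one to a pocket. When all discs are home, set the blue salts tin flat, lid up, on the bare near half of the plate, and last throw the extractor's red lever right over away from the robot; leave the standing copper tube beside the plate alone.

Things in the scene. Friction and masses are not known exactly. Their poses are not given: they have to be found in the camera images.
- plate: Grey patina plate, fixed: 300 mm (x) by 420 mm (y), top face 14 mm above the bench, with four shallow round pockets in one row along y on its far side and an aluminium rim 6 mm wide round the edge that stands 8 mm above the top face. Origin: centre of the underside; x points away from the robot, y along the row, z up. The near half and the middle are plain and smooth.
- pocket0 (a point): Centre of the mouth of pocket 0, level with the plate's top face; pocket 0 lies at x = +80 mm, y = -150 mm in the plate's frame. 74 mm across, 5 mm deep: a disc seated flat in it has its underside 5 mm below this point and its top 3 mm above.
- pocket1 (a point): Centre of the mouth of pocket 1, level with the plate's top face; pocket 1 lies at x = +80 mm, y = -50 mm in the plate's frame. 74 mm across, 5 mm deep: a disc seated flat in it has its underside 5 mm below this point and its top 3 mm above.
- pocket2 (a point): Centre of the mouth of pocket 2, level with the plate's top face; pocket 2 lies at x = +80 mm, y = +50 mm in the plate's frame. 74 mm across, 5 mm deep: a disc seated flat in it has its underside 5 mm below this point and its top 3 mm above.
- pocket3 (a point): Centre of the mouth of pocket 3, level with the plate's top face; pocket 3 lies at x = +80 mm, y = +150 mm in the plate's frame. 74 mm across, 5 mm deep: a disc seated flat in it has its underside 5 mm below this point and its top 3 mm above.
- strip_copper: Copper-coloured marking strip, 22 x 170 x 3 mm, fixed on the plate's top along its far edge behind one pair of neighbouring pockets (the two within 80 mm of its centre): that pair is for the bare copper discs. Origin: centre of its underside. It swaps ends with the green strip from start to start.
- strip_green: Verdigris-green marking strip, same size, behind the other pair of pockets: that pair is for the green discs. Origin: centre of its underside.
- copper_a: Bare, bright copper disc, 70 mm across and 8 mm thick, 0.28 kg, with an upright black rubber holding knob at its centre (22 mm across, rising from 8 to 38 mm above the underside; may be gripped from any side). Origin: centre of the underside; z up. Starts flat on the near (robot) side of the patina plate. May be absent.
- copper_b: Bare, bright copper disc, 70 mm across and 8 mm thick, 0.28 kg, with an upright black rubber holding knob at its centre (22 mm across, rising from 8 to 38 mm above the underside; may be gripped from any side). Origin: centre of the underside; z up. Starts flat on the near (robot) side of the patina plate. May be absent.
- green_a: Verdigris-green patinated disc, 70 mm across and 8 mm thick, 0.28 kg, with an upright black rubber holding knob at its centre (22 mm across, rising from 8 to 38 mm above the underside; may be gripped from any side). Origin: centre of the underside; z up. Starts flat on the near (robot) side of the patina plate. May be absent.
- green_b: Verdigris-green patinated disc, 70 mm across and 8 mm thick, 0.28 kg, with an upright black rubber holding knob at its centre (22 mm across, rising from 8 to 38 mm above the underside; may be gripped from any side). Origin: centre of the underside; z up. Starts flat on the near (robot) side of the patina plate. May be absent.
- bar: Wooden sanding bar with a red sole, 150 (x) x 28 (y) x 27 mm high, 0.09 kg. Origin: centre of its underside; x along its length. Starts lying across the middle of the plate.
- block: Cork sanding block with a dark sole, 90 (x) x 45 (y) x 30 mm high, 0.07 kg. Origin: centre of its underside; x along its length. Starts lying across the middle of the plate.
- tin: Blue rectangular tin of fuming salts with a white lid, 90 (x) x 50 (y) x 36 mm high (the lid, from 26 mm up, is 2 mm larger each way), 0.12 kg. Origin: centre of its underside; x along its length, z up through the lid. Starts on the bench to one side of the plate, beyond the tub or the extractor, far from the robot.
- tub: White plastic tub, fixed, 200 (x) x 170 (y) x 55 mm high outside, walls and floor 5 mm, open on top. Origin: centre of its underside. It stands on the left or the right of the plate.
- fan: Grey fume extractor box, fixed, 160 (x) x 150 (y) x 55 mm high, with a red toggle lever and a vent grille on top. Origin: centre of its underside. It stands on the other side of the plate from the tub.
- switch (a joint): Angle of the extractor's red toggle lever: 0 = off, leaning 0.5 rad from upright towards the box's -x (the robot), 1.0 rad = its stop, thrown right over to the box's +x. Starts at 0 to 0.2. Stays where it is left. It turns about the box's y direction with light friction (a push of a few N).
- switch_tip (a point): Tip of the lever, 80 mm from its pivot.
- tube: Copper tube standing, 60 mm across, 70 mm high. Origin: centre of its underside. A bystander: leave alone.

How it is judged:
On the way, in this order (a step that is already met when the one before it is completed fails the run):
1. the sanding bar and the cork block are in the tub (x of bar in the frame of tub between -0.095 and 0.095 m and y of bar in the frame of tub between -0.08 and 0.08 m and z of each of bar, block in the frame of tub below 0.045 m and x of block in the frame of tub between -0.095 and 0.095 m and y of block in the frame of tub between -0.08 and 0.08 m), for 0.2 s.
2. every disc present is fully down in a pocket of its own colour's pair (horizontal distance between each of copper_a, copper_b and strip_copper below 0.1 m and ((horizontal distance between copper_a and pocket0 below 0.004 m and z of copper_a in the frame of pocket0 below -0.0035 m) or (horizontal distance between copper_a and pocket1 below 0.004 m and z of copper_a in the frame of pocket1 below -0.0035 m) or (horizontal distance between copper_a and pocket2 below 0.004 m and z of copper_a in the frame of pocket2 below -0.0035 m) or (horizontal distance between copper_a and pocket3 below 0.004 m and z of copper_a in the frame of pocket3 below -0.0035 m)) and ((horizontal distance between copper_b and pocket0 below 0.004 m and z of copper_b in the frame of pocket0 below -0.0035 m) or (horizontal distance between copper_b and pocket1 below 0.004 m and z of copper_b in the frame of pocket1 below -0.0035 m) or (horizontal distance between copper_b and pocket2 below 0.004 m and z of copper_b in the frame of pocket2 below -0.0035 m) or (horizontal distance between copper_b and pocket3 below 0.004 m and z of copper_b in the frame of pocket3 below -0.0035 m)) and horizontal distance between each of green_a, green_b and strip_green below 0.1 m and ((horizontal distance between green_a and pocket0 below 0.004 m and z of green_a in the frame of pocket0 below -0.0035 m) or (horizontal distance between green_a and pocket1 below 0.004 m and z of green_a in the frame of pocket1 below -0.0035 m) or (horizontal distance between green_a and pocket2 below 0.004 m and z of green_a in the frame of pocket2 below -0.0035 m) or (horizontal distance between green_a and pocket3 below 0.004 m and z of green_a in the frame of pocket3 below -0.0035 m)) and ((horizontal distance between green_b and pocket0 below 0.004 m and z of green_b in the frame of pocket0 below -0.0035 m) or (horizontal distance between green_b and pocket1 below 0.004 m and z of green_b in the frame of pocket1 below -0.0035 m) or (horizontal distance between green_b and pocket2 below 0.004 m and z of green_b in the frame of pocket2 below -0.0035 m) or (horizontal distance between green_b and pocket3 below 0.004 m and z of green_b in the frame of pocket3 below -0.0035 m))), for 0.2 s.
3. the tin stands flat, lid up, on the near half of the plate (x of tin in the frame of plate between -0.15 and 0.02 m and y of tin in the frame of plate between -0.2 and 0.2 m and z of tin in the frame of plate between 0.008 and 0.019 m and angle between tin's own z axis and vertical below 0.15 rad), for 0.2 s.
4. the extractor lever is thrown right over (value of joint switch above 0.85 rad), for 0.2 s.
At the end, for the whole second after the job is handed in: Bar and block in the tub; every disc in a pocket beside its colour's strip (centre within 4 mm, underside 3.5 mm or more below the plate's top); tin flat (0.15 rad), lid up, on the plate, at most 20 mm past its middle line; lever beyond 0.85 rad; all at rest (all of step 1 and all of step 2 and all of step 3 and value of joint switch above 0.85 rad and linear speed of each of copper_a, copper_b, green_a, green_b, bar, block, tin below 0.02 m/s); the robot touches nothing.
It fails at once if a disc is lifted more than 10 mm off the plate by the fingers ((z of copper_a in the frame of pocket0 above 0.01 m and contact force between the fingers and copper_a above 0.3 N) or (z of copper_b in the frame of pocket0 above 0.01 m and contact force between the fingers and copper_b above 0.3 N) or (z of green_a in the frame of pocket0 above 0.01 m and contact force between the fingers and green_a above 0.3 N) or (z of green_b in the frame of pocket0 above 0.01 m and contact force between the fingers and green_b above 0.3 N)).
It fails at once if the standing copper tube is moved more than 30 mm (distance of tube from where it was at the start of the episode above 0.03 m).
Of copper_a, copper_b, green_a, green_b only 3 to 4 are there at a start; the rules pass over those that are not, and their reading is None.
At some moment in a run one of copper_a, copper_b, green_a, green_b may be knocked a few centimetres aside while the robot is not near it.
Once in a run the grip may slacken for a moment while it holds something.
It also fails if it takes over 208 s, if anything falls off the work surface, if the arm or the gripper's body presses on something with over 40 N, if the wrist force passes 120 N, or if a joint passes its speed limit or range.

## Working session

There is one attempt and no reset: what is moved stays moved. The work goes in short steps, Python scripts to look and compute and a shell command to move; the robot and the scene stay as the last step left them, time stands still between calls to the robot, and variables do not carry over. Pictures are saved under pics/ and viewed, at most 14 in all, crops included, and the job is handed in when it is done.

```bash
mkdir -p pics; cat > h.py <<'E'
import numpy as np,cv2
from cell import arm
from scipy.spatial.transform import Rotation as R
def ray(cam,rc):
    c=arm.get_calibration(cam);K=np.array(c['intrinsics']);T=np.array(c['pose'])
    u=(rc[1]-K[0,2])/K[0,0];v=(rc[0]-K[1,2])/K[1,1]
    if cam=='wrist':
        r=np.hypot(u,v);s=np.sin(r)/r if r>1e-9 else 1
        d=np.array([u*s,-v*s,-np.cos(r)])
    else: d=np.array([u,-v,-1.])
    return T[:3,3],T[:3,:3]@d
def at(cam,rc,z):
    o,d=ray(cam,rc);return np.round(o+d*(z-o[2])/d[2],4)
def save(cam,name):
    im=arm.get_image(cam);cv2.imwrite('pics/'+name,im[:,:,::-1]);return im
def rel(x,y,z=None):
    "shift in tool axes to bring TCP to x,y(,z)"
    s=arm.observe();p=np.array(s['position']);z=p[2] if z is None else z
    return np.round(R.from_rotvec(s['ee_rot']).inv().apply(np.array([x,y,z])-p),4)
def st():
    s=arm.observe();M=R.from_rotvec(s['ee_rot']).as_matrix()
    print('t',round(s['clock'],2),'p',np.round(s['position'],4),'xax',np.round(M[:,0],3),'yax',np.round(M[:,1],3),'zax',np.round(M[:,2],3),'w',round(s['width'],3),'gf',s['gripper_force'],'F',np.round(s['force'],1),'j7',np.round(s['joints'][6],2))
E
python3 - <<'E'
from h import *
st()
save('top','t0.png')
for q,z in [('copper_a',.014),('green_a',.014),('bar',.014),('block',.014),('tin',0),('tub',0),('fan',0),('plate',0),('strip_copper',.014),('strip_green',.014),('switch_tip',.11),('tube',0),('pocket0',.014),('pocket1',.014),('pocket2',.014),('pocket3',.014)]:
    for d in arm.place_of('top',q)[:3]:
        if d['conf']>.2: print(q,round(d['conf'],2),np.round(d['point']),at('top',d['point'],z))
save('side','s0.png')
E
```

```text
t 0.0 p [0.1762 0.5994 0.4039] xax [-0.959  0.282 -0.   ] yax [ 0.282  0.959 -0.002] zax [-0.    -0.002 -1.   ] w 0.997 gf 0.0 F [ 0.6  1.1 -0.7] j7 -0.08
copper_a 0.79 [221. 380.] [ 0.4728 -0.1718  0.014 ]
copper_a 0.53 [217. 282.] [0.4897 0.145  0.014 ]
green_a 0.85 [219. 353.] [ 0.48   -0.0834  0.014 ]
green_a 0.67 [220. 314.] [0.4802 0.0434 0.014 ]
bar 0.91 [188. 300.] [0.5861 0.0874 0.014 ]
bar 0.67 [216. 378.] [ 0.4879 -0.1642  0.014 ]
block 0.94 [189. 364.] [ 0.5763 -0.1239  0.014 ]
tin 0.79 [170. 428.] [ 0.6383 -0.3369  0.    ]
tub 0.83 [237. 211.] [0.4323 0.38   0.    ]
fan 0.6 [222. 450.] [ 0.4652 -0.4009  0.    ]
fan 0.22 [219. 316.] [0.4834 0.0339 0.    ]
plate 0.72 [186. 333.] [ 0.5924 -0.0237  0.    ]
plate 0.42 [221. 452.] [ 0.4696 -0.4073  0.    ]
strip_copper 0.91 [149. 368.] [ 0.7116 -0.1415  0.014 ]
strip_green 0.58 [147. 304.] [0.7217 0.0695 0.014 ]
switch_tip 0.56 [241. 461.] [ 0.4001 -0.3978  0.11  ]
tube 0.73 [174. 231.] [0.637  0.3138 0.    ]
tube 0.69 [189. 300.] [0.5849 0.0859 0.    ]
pocket0 0.93 [164. 319.] [0.6639 0.0236 0.014 ]
pocket0 0.91 [166. 385.] [ 0.6512 -0.1927  0.014 ]
pocket0 0.77 [165. 350.] [ 0.6572 -0.0787  0.014 ]
pocket1 0.93 [164. 319.] [0.6639 0.0236 0.014 ]
pocket1 0.91 [166. 385.] [ 0.6512 -0.1927  0.014 ]
pocket1 0.77 [165. 350.] [ 0.6572 -0.0787  0.014 ]
pocket2 0.93 [164. 319.] [0.6639 0.0236 0.014 ]
pocket2 0.91 [166. 385.] [ 0.6512 -0.1927  0.014 ]
pocket2 0.77 [165. 350.] [ 0.6572 -0.0787  0.014 ]
pocket3 0.93 [164. 319.] [0.6639 0.0236 0.014 ]
pocket3 0.91 [166. 385.] [ 0.6512 -0.1927  0.014 ]
pocket3 0.77 [165. 350.] [ 0.6572 -0.0787  0.014 ]
```

View pics/t0.png

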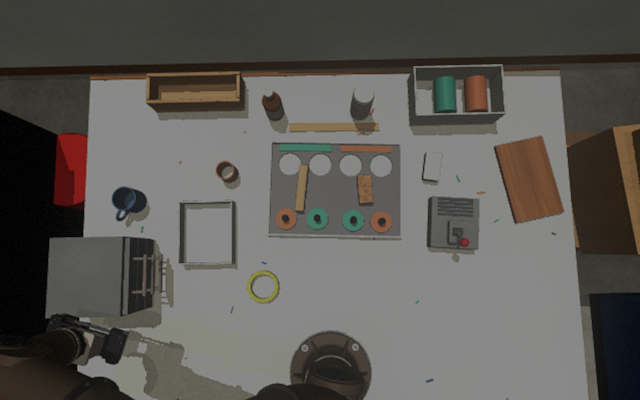

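The top picture shows the plate centred at about pixel (190,335), with four discs in a row along its near side at row 219: copper at 286 and 382, green at 317 and 353. The bar is at (188,300), the block at (189,364), the tub on the left and the fan on the right. The tin is at (165,432). Next I move above the plate.

```bash
M="python3 -m inch"; python3 -m inch '-.155 -.145 0 0 .0918;-.155 -.145 0 0 .0918;-.155 -.145 0 0 .0918;-.155 -.145 0 0 .0918;-.155 -.145 0 0 .0918' 20
python3 -m inch '-.155 -.145 0 0 .0918;-.155 -.145 0 0 .0918;-.155 -.145 0 0 .0918;-.155 -.145 0 0 .0918;-.155 -.145 0 0 .0918'
python3 -m inch '-.155 -.145 0 -.227 .0918;-.155 -.145 0 -.227 .0918;-.155 -.145 0 -.227 .0918;-.155 -.145 0 -.227 .0918;-.155 -.145 0 -.227 .0918'
cat >> h.py <<'E'
def rects(cam,q,z,n=2,cmin=.3):
    for d in arm.silhouettes(cam,q)[:n]:
        if d['conf']<cmin: continue
        m=d['region'].astype(np.uint8);c=max(cv2.findContours(m,0,1)[0],key=cv2.contourArea)[:,0,:]
        P=np.array([at(cam,(b,a),z)[:2] for a,b in c])
        (cx,cy),(w,h),a=cv2.minAreaRect((P*1000).astype(np.float32))
        if w<h: w,h,a=h,w,a+90
        a=(a+90)%180-90
        print(q,round(d['conf'],2),'pt',np.round(d['point']),'ctr mm',round(cx,1),round(cy,1),'size',round(w),round(h),'long-axis deg',round(a,1))
E
python3 - <<'E'
from h import *
st()
save('wrist','w0.png')
for q,z in [('bar',.041),('block',.044),('tin',.036),('tub',.055),('fan',.055),('strip_copper',.017),('strip_green',.017),('plate',.022)]: rects('wrist',q,z)
for q,z in [('pocket0',.014),('copper_a',.014),('green_a',.014)]:
    for d in arm.place_of('wrist',q)[:4]:
        if d['conf']>.2: print(q,round(d['conf'],2),np.round(d['point']),at('wrist',d['point'],z))
E
```

```text
clock: 1.4
position: [0.2872, 0.4119, 0.405]
ee_rot: [0.458, 3.107, -0.002]
force: [0.3, 0.6, 0.7]
width: 1.001
gripper_force: 0.0
clock: 1.9
position: [0.3941, 0.2295, 0.4051]
ee_rot: [0.458, 3.107, -0.001]
force: [-0.1, 0.2, 0.2]
width: 1.002
gripper_force: 0.0
clock: 2.4
position: [0.5014, 0.0474, 0.4051]
ee_rot: [0.099, 3.138, -0.002]
force: [-0.2, 0.1, 1.1]
width: 0.999
gripper_force: 0.0
t 2.4 p [0.5014 0.0474 0.4051] xax [-0.998  0.063 -0.002] yax [ 0.063  0.998 -0.001] zax [ 0.002 -0.001 -1.   ] w 0.999 gf 0.0 F [-0.2  0.1  1.1] j7 1.41
bar 0.56 pt [217. 352.] ctr mm 553.8 85.0 size 104 32 long-axis deg -6.1
block 0.85 pt [222. 190.] ctr mm 551.8 -112.3 size 66 55 long-axis deg 1.8
tin 0.4 pt [199. 293.] ctr mm 511.4 -15.5 size 417 182 long-axis deg 87.8
tub 0.84 pt [125. 546.] ctr mm 440.5 374.1 size 208 202 long-axis deg 89.9
tub 0.51 pt [172.  48.] ctr mm 459.4 -378.5 size 225 158 long-axis deg 85.7
fan 0.72 pt [172.  49.] ctr mm 459.7 -378.1 size 225 158 long-axis deg 86.1
fan 0.5 pt [158. 309.] ctr mm 475.9 40.6 size 63 61 long-axis deg 86.4
plate 0.92 pt [198. 289.] ctr mm 513.9 -18.3 size 434 187 long-axis deg 88.0
pocket0 0.77 [287. 242.] [ 0.6564 -0.0682  0.014 ]
pocket0 0.74 [286. 380.] [0.6637 0.1282 0.014 ]
pocket0 0.56 [288. 309.] [0.66  0.028 0.014]
copper_a 0.92 [157. 391.] [0.4837 0.1401 0.014 ]
copper_a 0.62 [163. 153.] [ 0.4701 -0.1689  0.014 ]
green_a 0.98 [159. 305.] [0.4817 0.0352 0.014 ]
green_a 0.7 [159. 216.] [ 0.473  -0.0766  0.014 ]
```

View pics/w0.png

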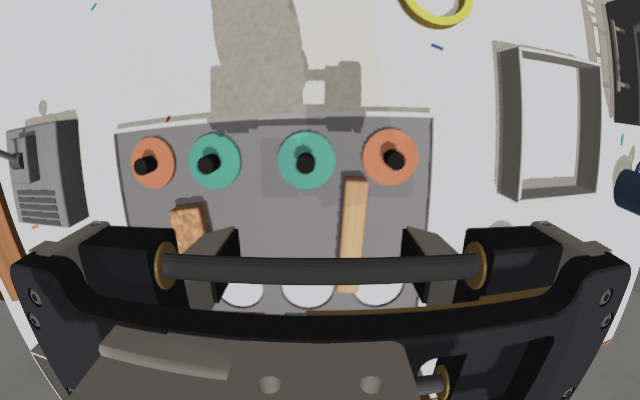

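The wrist view shows three pockets along row 287, all four discs, the bar at column 350 and the block at (215,187). The gripper hides the far half. I'll refine the bar and block poses from the top camera.

```bash
python3 - <<'E'
from h import *
arm.get_image('top')
for q,z in [('bar',.041),('block',.044),('tin',.036),('tub',.055),('fan',.055),('plate',.022),('strip_copper',.017),('strip_green',.017)]: rects('top',q,z,1)
E
```

```text
bar 0.75 pt [240. 464.] ctr mm 408.2 -423.8 size 44 23 long-axis deg 43.2
block 0.75 pt [188. 363.] ctr mm 574.3 -122.8 size 92 46 long-axis deg 3.0
tin 0.82 pt [169. 434.] ctr mm 644.6 -341.2 size 100 57 long-axis deg -9.7
tub 0.81 pt [234. 205.] ctr mm 447.5 380.0 size 201 182 long-axis deg 0.2
fan 0.63 pt [221. 455.] ctr mm 462.3 -397.3 size 163 161 long-axis deg 86.7
plate 0.73 pt [173. 356.] ctr mm 581.5 -30.2 size 433 316 long-axis deg 88.2
strip_copper 0.8 pt [149. 367.] ctr mm 713.0 -135.0 size 168 27 long-axis deg 88.8
strip_green 0.57 pt [145. 367.] ctr mm 713.1 -131.7 size 161 27 long-axis deg 88.8
```

```bash
python3 -m inch '-.073 .042 .1 .04 .0918;-.073 .042 .15 .04 .0918;-.073 .042 .19 .04 .0918;-.073 .042 .208 .04 .0918;-.073 .042 .208 .04 .0918' 20
python3 -m inch '0 0 0 0 .0918;0 0 0 0 .015;0 0 0 0 .015;0 0 0 0 .015;0 0 0 0 .015'
python3 -c "from h import *;st()"
```

```text
clock: 3.95
position: [0.5745, 0.0892, 0.1929]
ee_rot: [-0.154, -3.134, 0.002]
force: [0.3, -0.2, 0.8]
width: 1.002
gripper_force: 0.0
clock: 4.45
position: [0.5751, 0.0889, 0.1971]
ee_rot: [0.155, 3.137, 0.0]
force: [-0.0, 0.6, -0.3]
width: 0.704
gripper_force: 0.0
t 4.45 p [0.5751 0.0889 0.1971] xax [-0.995  0.099 -0.001] yax [0.099 0.995 0.   ] zax [ 0.001  0.    -1.   ] w 0.704 gf 0.0 F [-0.   0.6 -0.3] j7 1.45
```

```bash
python3 -m inch '0 0 0 0 .015;0 0 0 0 .015;0 0 0 0 .015;0 0 0 0 .015;0 0 0 0 .015' 25
python3 -m inch '0 0 0 0 .015;0 0 -.03 0 .015;0 0 -.06 0 .015;0 0 -.1 0 .015;0 0 -.1 0 .015'
python3 -c "from h import *;st()"
```

```text
clock: 4.95
position: [0.5751, 0.0887, 0.1968]
ee_rot: [0.156, 3.138, -0.0]
force: [-0.9, -0.8, 1.4]
width: 0.3
gripper_force: 25.0
clock: 5.45
position: [0.5767, 0.0889, 0.3015]
ee_rot: [0.155, 3.13, 0.004]
force: [0.7, 1.2, -0.0]
width: 0.301
gripper_force: 25.0
t 5.45 p [0.5767 0.0889 0.3015] xax [-0.995  0.099 -0.007] yax [0.099 0.995 0.003] zax [ 0.008  0.002 -1.   ] w 0.301 gf 24.997584521770477 F [ 0.7  1.2 -0. ] j7 1.4
```

```bash
python3 -m inch '.08 .15 0 0 .015;.08 .15 0 0 .015;.08 .15 0 0 .015;.08 .15 0 0 .015;.08 .15 0 0 .015'
python3 -m inch '.08 .15 0 -.1 .015;.08 .15 0 -.1 .015;.08 .15 0 -.1 .015;.08 .15 0 -.1 .015;.08 .15 0 -.1 .015'
python3 -m inch '0 0 .04 0 .015;0 0 .08 0 .015;0 0 .09 0 .015;0 0 .09 0 .015;0 0 .09 0 .05'
python3 -m inch '0 0 0 0 .05;0 0 0 0 .05;0 0 -.05 0 .05;0 0 -.1 0 .06;0 0 -.1 0 .08'
python3 - <<'E'
from h import *
st();arm.get_image('top')
rects('top','bar',.02,1);print(rel(.574,-.12))
rects('top','block',.044,1)
E
```

```text
clock: 5.95
position: [0.5081, 0.2503, 0.296]
ee_rot: [-0.144, -3.136, -0.002]
force: [-0.1, -0.5, -1.3]
width: 0.302
gripper_force: 25.0
clock: 6.45
position: [0.4436, 0.4062, 0.296]
ee_rot: [0.01, -3.14, -0.001]
force: [0.7, -0.0, -0.6]
width: 0.305
gripper_force: 25.0
clock: 6.95
position: [0.4466, 0.4027, 0.2081]
ee_rot: [0.0, 3.14, 0.001]
force: [0.2, 0.4, 0.1]
width: 0.35
gripper_force: 0.0
clock: 7.45
position: [0.4475, 0.4044, 0.3145]
ee_rot: [-0.001, 3.133, 0.014]
force: [0.6, 0.3, -0.8]
width: 0.669
gripper_force: 0.0
t 7.45 p [0.4475 0.4044 0.3145] xax [-1.    -0.001 -0.008] yax [-0.001  1.     0.009] zax [ 0.008  0.009 -1.   ] w 0.669 gf 0.0 F [ 0.6  0.3 -0.8] j7 0.89
bar 0.52 pt [241. 203.] ctr mm 400.6 398.8 size 35 32 long-axis deg 0.0
[-0.1276 -0.5236 -0.0014]
block 0.87 pt [188. 364.] ctr mm 574.1 -122.8 size 92 47 long-axis deg 3.8
```

```bash
python3 -m inch '-.043 -.2 0 0 .0918;-.043 -.2 0 0 .0918;-.043 -.2 0 0 .0918;-.043 -.2 0 0 .0918;-.043 -.2 0 0 .0918'
python3 -m inch '-.043 -.2 0 0 .0918;-.043 -.2 0 0 .0918;-.043 -.2 0 0 .0918;-.043 -.2 0 0 .0918;-.043 -.2 0 0 .0918'
python3 -m inch '-.042 -.124 0 -.06 .0918;-.042 -.124 0 -.06 .0918;-.042 -.124 0 -.06 .0918;-.042 -.124 .03 -.06 .0918;-.042 -.124 .06 -.06 .0918'
python3 -c "
from h import *
st();arm.get_image('wrist')
rects('wrist','block',.044,1)
print(rel(.574,-.12,.199))"
```

```text
clock: 8.1
position: [0.4895, 0.1959, 0.3058]
ee_rot: [-0.012, -3.14, 0.007]
force: [-0.5, -0.4, 0.0]
width: 0.998
gripper_force: 0.0
clock: 8.6
position: [0.532, -0.0037, 0.3061]
ee_rot: [-0.013, -3.141, 0.006]
force: [0.2, -0.2, -0.7]
width: 1.003
gripper_force: 0.0
clock: 9.1
position: [0.5742, -0.1214, 0.2455]
ee_rot: [-0.093, 3.14, -0.0]
force: [-0.4, 0.9, -0.3]
width: 1.0
gripper_force: 0.0
t 9.1 p [ 0.5742 -0.1214  0.2455] xax [-0.998 -0.059 -0.   ] yax [-0.059  0.998 -0.   ] zax [ 0. -0. -1.] w 1.0 gf 0.0 F [-0.4  0.9 -0.3] j7 1.96
block 0.92 pt [205. 318.] ctr mm 555.2 -121.4 size 67 44 long-axis deg 3.5
[-0.0022 -0.0006  0.0433]
```

```bash
python3 -m inch '0 0 .03 0 .0918;0 0 .046 0 .06;0 0 .046 0 .035;0 0 .046 0 .035;0 0 .046 0 .035' 25
python3 -m inch '0 0 0 0 .035;0 0 0 0 .035;0 0 0 0 .035;0 0 -.05 0 .035;0 0 -.1 0 .035'
python3 -c "
from h import *
st();print(rel(.447,.36,.3))"
```

```text
clock: 9.7
position: [0.5746, -0.1205, 0.2021]
ee_rot: [-0.097, 3.138, -0.0]
force: [-0.1, 0.3, -0.0]
width: 0.699
gripper_force: 0.0
clock: 10.2
position: [0.5733, -0.1206, 0.3007]
ee_rot: [0.096, -3.136, -0.0]
force: [0.9, 0.2, -0.9]
width: 0.483
gripper_force: 25.0
t 10.2 p [ 0.5733 -0.1206  0.3007] xax [-0.998 -0.061  0.004] yax [-0.061  0.998  0.   ] zax [-0.004  0.    -1.   ] w 0.483 gf 24.999799132347107 F [ 0.9  0.2 -0.9] j7 1.93
[0.0968 0.4874 0.0013]
```

```bash
python3 -m inch '.04 .2 0 0 .035;.04 .2 0 0 .035;.04 .2 0 0 .035;.04 .2 0 0 .035;.04 .2 0 0 .035'
python3 -m inch '.04 .2 0 0 .035;.04 .2 0 0 .035;.04 .2 0 0 .035;.04 .2 0 0 .035;.04 .2 0 0 .035'
python3 -m inch '.017 .082 0 .06 .035;.017 .082 0 .06 .035;.017 .082 .05 .06 .035;.017 .082 .085 .06 .035;.017 .082 .085 .06 .06'
python3 -m inch '0 0 0 0 .06;0 0 0 0 .07;0 0 -.05 0 .08;0 0 -.1 0 .09;0 0 -.1 0 .0918'
python3 - <<'E'
from h import *
st();save('top','t1.png')
rects('top','bar',.03,1);rects('top','block',.035,1)
for q,z in [('copper_a',.014),('green_a',.014),('pocket0',.014)]:
    for d in arm.place_of('top',q)[:4]:
        if d['conf']>.2: print(q,round(d['conf'],2),np.round(d['point']),at('top',d['point'],z))
E
```

```text
clock: 10.7
position: [0.52, 0.0837, 0.3006]
ee_rot: [0.111, -3.138, -0.006]
force: [0.3, 0.3, -1.2]
width: 0.488
gripper_force: 25.0
clock: 11.2
position: [0.467, 0.2808, 0.3006]
ee_rot: [0.111, -3.139, -0.006]
force: [-0.3, -0.9, -0.1]
width: 0.485
gripper_force: 25.0
clock: 11.7
position: [0.4461, 0.3531, 0.2118]
ee_rot: [0.003, -3.136, 0.009]
force: [-1.0, 0.1, 0.6]
width: 0.536
gripper_force: 0.0
clock: 12.2
position: [0.4503, 0.3553, 0.3244]
ee_rot: [-0.0, 3.132, 0.015]
force: [0.6, 0.5, -0.5]
width: 0.955
gripper_force: 0.0
t 12.2 p [0.4503 0.3553 0.3244] xax [-1.    0.   -0.01] yax [-0.    1.    0.01] zax [ 0.01  0.01 -1.  ] w 0.955 gf 0.0 F [ 0.6  0.5 -0.5] j7 0.96
bar 0.54 pt [245. 202.] ctr mm 405.2 396.0 size 45 38 long-axis deg 0.9
copper_a 0.86 [218. 381.] [ 0.4815 -0.1763  0.014 ]
copper_a 0.77 [217. 283.] [0.4915 0.1408 0.014 ]
copper_a 0.32 [164. 320.] [0.6645 0.0173 0.014 ]
green_a 0.75 [220. 352.] [ 0.4752 -0.0817  0.014 ]
green_a 0.73 [167. 383.] [ 0.6503 -0.1871  0.014 ]
green_a 0.67 [218. 316.] [0.4859 0.0362 0.014 ]
pocket0 0.76 [166. 354.] [ 0.6539 -0.0908  0.014 ]
pocket0 0.69 [166. 384.] [ 0.6532 -0.1902  0.014 ]
pocket0 0.67 [162. 290.] [0.6736 0.1185 0.014 ]
pocket0 0.59 [168. 320.] [0.6498 0.0193 0.014 ]
```

View pics/t1.png

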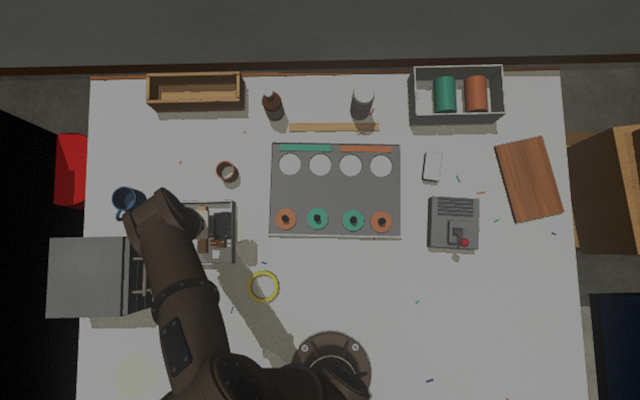

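The picture shows the bar and block inside the tub at about (235,212), and the plate clear apart from the discs. Next I take a wrist view above the pockets and fit their row.

```bash
python3 -m inch '-.075 -.2 -.04 0 .0918;-.075 -.2 -.04 0 .0918;-.075 -.2 -.04 0 .0918;-.075 -.2 -.04 0 .0918;-.075 -.2 -.04 0 .0918'
python3 -m inch '-.085 -.185 -.04 0 .0918;-.085 -.185 -.04 0 .0918;-.085 -.185 -.04 0 .0918;-.085 -.185 -.04 0 .0918;-.085 -.185 -.04 0 .0918'
python3 -m inch '0 0 0 0 .0918;0 0 0 0 .0918'
python3 - <<'E'
from h import *
st();im=save('wrist','w1.png');imt=arm.get_image('top')
def blobs(im,cam,lo=180,z=.014):
    g=im.min(2);m=(g>lo).astype(np.uint8);n,l,s,c=cv2.connectedComponentsWithStats(m)
    for i in range(1,n):
        if 150<s[i,4]<8000:
            p=at(cam,c[i][::-1],z)
            if .55<p[0]<.75 and -.25<p[1]<.2: print(cam,s[i],np.round(c[i],1),p)
blobs(im,'wrist');blobs(imt,'top')
for cam in('wrist','top'):
  for q,z in [('pocket0',.014),('copper_a',.014),('green_a',.014)]:
    for d in arm.place_of(cam,q)[:4]:
        if d['conf']>.2: print(cam,q,round(d['conf'],2),np.round(d['point']),at(cam,d['point'],z))
E
```

```text
clock: 13.0
position: [0.5245, 0.1487, 0.356]
ee_rot: [0.009, 3.141, -0.004]
force: [0.4, 0.7, -0.0]
width: 1.004
gripper_force: 0.0
clock: 13.5
position: [0.6094, -0.0377, 0.3962]
ee_rot: [0.012, 3.14, -0.007]
force: [-0.3, 0.4, 0.2]
width: 0.999
gripper_force: 0.0
clock: 13.7
position: [0.6078, -0.0291, 0.3946]
ee_rot: [0.003, -3.139, -0.001]
force: [0.8, 0.2, 0.2]
width: 0.998
gripper_force: 0.0
t 13.7 p [ 0.6078 -0.0291  0.3946] xax [-1.    -0.002  0.002] yax [-0.002  1.     0.001] zax [-0.002  0.001 -1.   ] w 0.998 gf 0.0 F [0.8 0.2 0.2] j7 1.7
wrist [ 179  184   51   52 1974] [203.7 208.7] [ 0.6507 -0.1763  0.014 ]
wrist [ 251  187   57   54 2432] [279.2 213.2] [ 0.6556 -0.0776  0.014 ]
wrist [ 330  190   57   54 2403] [358.6 216.3] [0.6594 0.0204 0.014 ]
wrist [ 409  193   50   47 1622] [435.1 214.6] [0.6579 0.1211 0.014 ]
wrist pocket0 0.87 [215. 280.] [ 0.6579 -0.077   0.014 ]
wrist pocket0 0.76 [210. 203.] [ 0.6523 -0.1775  0.014 ]
wrist pocket0 0.6 [218. 361.] [0.6626 0.0229 0.014 ]
wrist pocket0 0.59 [223. 436.] [0.6693 0.1234 0.014 ]
wrist copper_a 0.97 [ 65. 200.] [ 0.471  -0.1737  0.014 ]
wrist copper_a 0.61 [ 77. 454.] [0.4828 0.1359 0.014 ]
wrist green_a 0.94 [ 71. 375.] [0.4846 0.0352 0.014 ]
wrist green_a 0.71 [ 64. 275.] [ 0.4768 -0.0812  0.014 ]
wrist green_a 0.7 [153. 321.] [ 0.5824 -0.0271  0.014 ]
top pocket0 0.81 [161. 291.] [0.6755 0.1139 0.014 ]
top pocket0 0.65 [165. 382.] [ 0.6554 -0.1837  0.014 ]
top copper_a 0.61 [219. 379.] [ 0.4787 -0.1681  0.014 ]
top copper_a 0.59 [217. 282.] [0.4903 0.1456 0.014 ]
top green_a 0.57 [220. 352.] [ 0.4765 -0.0804  0.014 ]
```

View pics/w1.png

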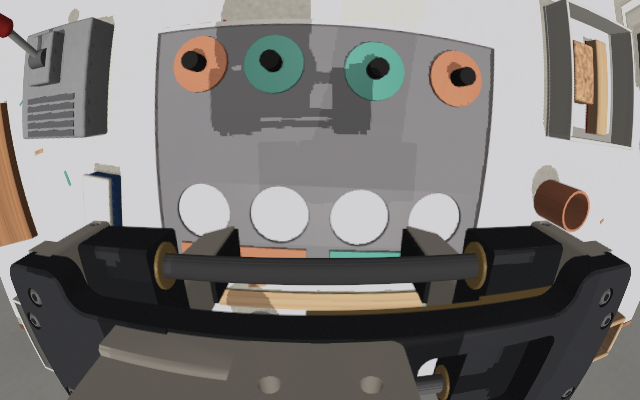

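The wrist view shows the four white pockets near row 213 at columns 204, 279, 358 and 435. The bar and block lie in the tub and all four discs are in place. I'll take the left green disc first.

```bash
python3 -m inch '.124 .0645 .05 0 .06;.124 .0645 .1 0 .06;.124 .0645 .13 0 .06;.124 .0645 .13 0 .06;.124 .0645 .13 0 .06' 12
cat >> h.py <<'E'
def po(cam,q,z,cmin=.3):
    for d in arm.place_of(cam,q)[:4]:
        if d['conf']>cmin: print(cam,q,round(d['conf'],2),np.round(d['point']),at(cam,d['point'],z))
def ring(cam,q,z,cmin=.3):
    "bounding-circle of silhouettes at height z (disc top .022)"
    for d in arm.silhouettes(cam,q)[:3]:
        if d['conf']<cmin: continue
        c=np.vstack(cv2.findContours(d['region'].astype(np.uint8),0,1)[0])[:,0,:]
        P=np.array([at(cam,(b,a),z)[:2] for a,b in c]);o,r=cv2.minEnclosingCircle((P*1000).astype(np.float32));print(q,round(d['conf'],2),'ring mm',np.round(o,1),round(r,1))
E
python3 - <<'E'
from h import *
st();arm.get_image('wrist')
po('wrist','green_a',.014);ring('wrist','green_a',.022)
print(rel(.484,.0355,.204))
E
```

```text
clock: 14.6
position: [0.479, 0.0356, 0.2617]
ee_rot: [0.006, -3.131, 0.001]
force: [-0.1, 0.3, -0.0]
width: 0.661
gripper_force: 0.0
t 14.6 p [0.479  0.0356 0.2617] xax [-1.    -0.004  0.01 ] yax [-0.004  1.    -0.001] zax [-0.01  -0.001 -1.   ] w 0.661 gf 0.0 F [-0.1  0.3 -0. ] j7 1.6
wrist green_a 0.95 [207. 181.] [ 0.4852 -0.0822  0.014 ]
wrist green_a 0.86 [215. 317.] [0.4915 0.0318 0.014 ]
green_a 0.85 ring mm [493.8  31.5] 36.3
green_a 0.71 ring mm [485.5 -84.6] 37.4
green_a 0.7 ring mm [493.8 134.1] 36.5
[0.0011 0.0016 0.0624]
```

```bash
python3 -m inch '0 0 0 0 .06;0 0 0 0 .06;0 0 0 0 .06'
python3 - <<'E'
from h import *
st();arm.get_image('wrist')
po('wrist','green_a',.014);ring('wrist','green_a',.022);ring('wrist','copper_a',.022)
print(rel(.484,.0355,.204))
E
```

```text
clock: 15.05
position: [0.4848, 0.0337, 0.2664]
ee_rot: [-0.001, 3.14, 0.0]
force: [1.1, 0.4, -0.4]
width: 0.655
gripper_force: 0.0
t 15.05 p [0.4848 0.0337 0.2664] xax [-1.    -0.001 -0.002] yax [-0.001  1.     0.   ] zax [ 0.002  0.    -1.   ] w 0.655 gf 0.0 F [ 1.1  0.4 -0.4] j7 1.6
wrist green_a 0.97 [204. 318.] [0.4832 0.0328 0.014 ]
wrist green_a 0.84 [193. 178.] [ 0.4739 -0.0841  0.014 ]
green_a 0.97 ring mm [482.3  33. ] 35.6
green_a 0.78 ring mm [474.5 -80.6] 36.4
green_a 0.31 ring mm [476.  -22.7] 220.6
copper_a 0.93 ring mm [481.5 134.3] 36.3
copper_a 0.81 ring mm [ 470.  -172.3] 41.2
[0.0003 0.0016 0.0619]
```

```bash
python3 -m inch '.002 0 .04 0 .06;.002 0 .062 0 .06;.002 0 .062 0 .06;.002 0 .062 0 .018;.002 0 .062 0 .018' 12
python3 -m inch '0 0 0 0 .018;0 0 0 0 .018;0 0 0 0 .018;0 0 0 0 .018;0 0 0 0 .018'
python3 - <<'E'
from h import *
st();arm.get_image('wrist')
po('wrist','green_a',.014);ring('wrist','green_a',.022)
print(rel(.6636,.122))
E
```

```text
clock: 15.75
position: [0.4824, 0.0339, 0.2042]
ee_rot: [-0.002, 3.141, 0.0]
force: [-0.1, 0.1, -1.0]
width: 0.523
gripper_force: 0.0
clock: 16.25
position: [0.4822, 0.0339, 0.204]
ee_rot: [-0.002, 3.141, 0.0]
force: [-0.7, 0.6, 4.9]
width: 0.235
gripper_force: 12.0
t 16.25 p [0.4822 0.0339 0.204 ] xax [-1.    -0.001 -0.   ] yax [-0.001  1.     0.   ] zax [ 0.  0. -1.] w 0.235 gf 12.000340819358826 F [-0.7  0.6  4.9] j7 1.66
wrist green_a 0.83 [222. 144.] [ 0.4759 -0.0819  0.014 ]
wrist green_a 0.82 [238. 320.] [0.4836 0.0339 0.014 ]
green_a 0.88 ring mm [473.3 -79.9] 35.9
green_a 0.74 ring mm [482.8  33.6] 35.3
[-1.815e-01  8.790e-02  1.000e-04]
```

```bash
python3 -m inch '-.03 0 0 0 .018;-.06 0 0 0 .018;-.08 .01 0 0 .018;-.1 .03 0 0 .018;-.12 .05 0 0 .018'
python3 -m inch '-.02 .014 0 0 .018;-.04 .028 0 0 .018;-.06 .038 0 0 .018;-.06 .038 0 0 .018;-.06 .038 0 0 .018'
python3 - <<'E'
from h import *
st();save('wrist','w2.png')
po('wrist','green_a',.014);ring('wrist','green_a',.022);po('wrist','pocket0',.014)
E
```

```text
clock: 16.9
position: [0.6025, 0.0841, 0.2033]
ee_rot: [-0.0, -3.14, 0.001]
force: [-1.2, -1.7, 0.1]
width: 0.236
gripper_force: 12.0
clock: 17.4
position: [0.6619, 0.1225, 0.2033]
ee_rot: [0.002, -3.141, -0.0]
force: [0.6, 0.7, -0.2]
width: 0.235
gripper_force: 12.0
t 17.4 p [0.6619 0.1225 0.2033] xax [-1.    -0.002  0.   ] yax [-0.002  1.     0.   ] zax [-0.  0. -1.] w 0.235 gf 12.000591605901718 F [ 0.6  0.7 -0.2] j7 1.55
wrist green_a 0.85 [240. 319.] [0.6637 0.1209 0.014 ]
green_a 0.87 ring mm [480.5 -93.6] 48.5
green_a 0.67 ring mm [660.2 121.9] 35.6
wrist pocket0 0.74 [223.  62.] [ 0.6576 -0.0782  0.014 ]
wrist pocket0 0.71 [234. 162.] [0.6618 0.019  0.014 ]
```

View pics/w2.png

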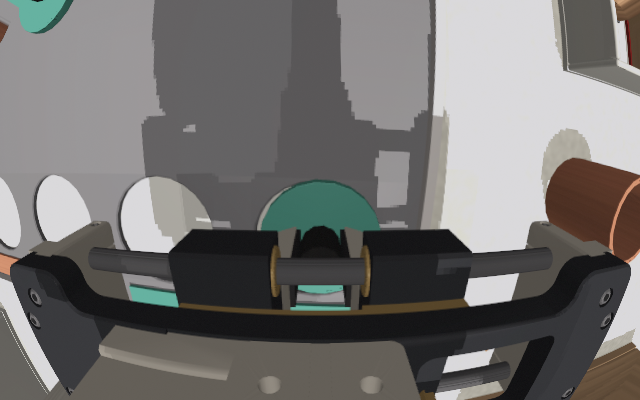

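The disc sits almost over pocket 3, with a pale crescent of pocket showing at its upper left (columns 262-275). I'll zoom in.

```bash
python3 -c "
import cv2;im=cv2.imread('pics/w2.png')[165:305,225:415];cv2.imwrite('pics/w2c.png',cv2.resize(im,None,fx=4,fy=4,interpolation=cv2.INTER_CUBIC))"
```

```text
(no output)
```

View pics/w2c.png

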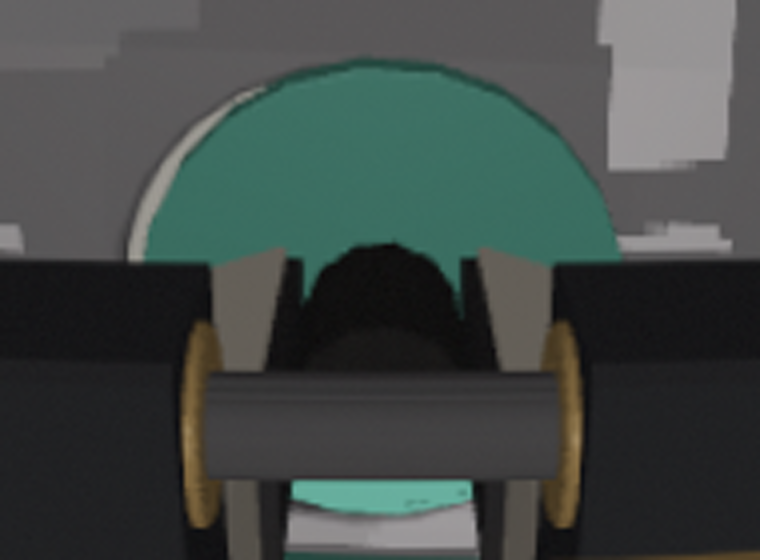

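The disc needs to move about 3 mm away from the robot and 2 mm to the right. I'll nudge it there with slight downward pressure.

```bash
python3 -m inch '-.001 -.001 .001 0 .018;-.002 -.002 .0015 0 .018;-.003 -.002 .002 0 .018;-.003 -.002 .002 0 .018' 
python3 -c "from h import *;st()"
python3 -m inch '-.001 -.0005 .001 0 .018;-.001 -.0005 .002 0 .018;-.001 -.0005 .003 0 .018;-.001 -.0005 .003 0 .018' 
python3 - <<'E'
from h import *
st();im=save('wrist','w3.png')[165:305,225:415]
cv2.imwrite('pics/w3c.png',cv2.resize(im[:,:,::-1],None,fx=4,fy=4,interpolation=cv2.INTER_CUBIC))
E
```

```text
clock: 18.0
position: [0.6651, 0.1198, 0.2015]
ee_rot: [0.001, -3.142, 0.001]
force: [-0.4, 0.1, -3.5]
width: 0.236
gripper_force: 12.0
t 18.0 p [0.6651 0.1198 0.2015] xax [-1.    -0.001  0.   ] yax [-0.001  1.    -0.   ] zax [-0. -0. -1.] w 0.236 gf 11.99652761220932 F [-0.4  0.1 -3.5] j7 1.55
clock: 18.4
position: [0.666, 0.1197, 0.1987]
ee_rot: [0.002, -3.142, 0.0]
force: [-1.0, -0.1, -0.7]
width: 0.237
gripper_force: 12.0
t 18.4 p [0.666  0.1197 0.1987] xax [-1.    -0.001  0.   ] yax [-0.001  1.    -0.   ] zax [-0. -0. -1.] w 0.237 gf 11.998938471078873 F [-1.  -0.1 -0.7] j7 1.55
```

View pics/w3c.png

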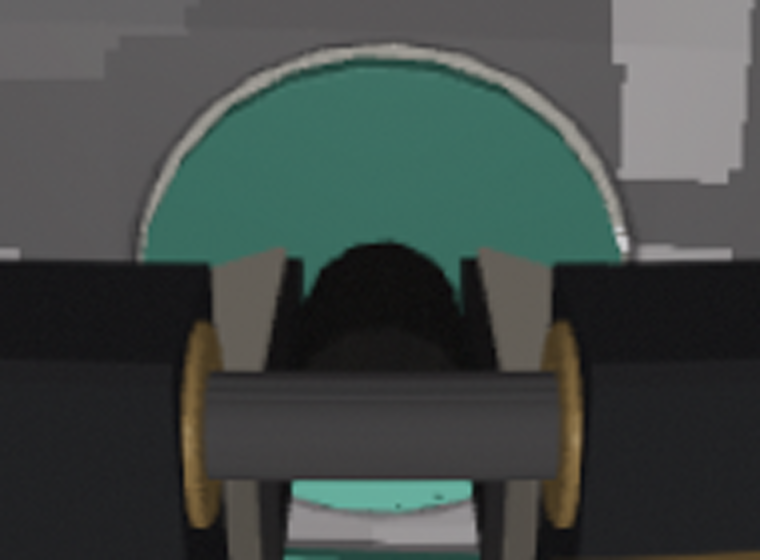

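```bash
python3 -m inch '0 0 0 0 .06;0 0 0 0 .06;0 0 0 0 .06;0 0 -.03 0 .06;0 0 -.07 0 .06' 
python3 - <<'E'
from h import *
arm.get_image('wrist');ring('wrist','green_a',.017);po('wrist','pocket0',.014)
E
python3 -m inch '.1 -.15 0 0 .06;.1 -.15 0 0 .06;.1 -.15 0 0 .06;.1 -.15 0 0 .06;.1 -.15 0 0 .06' 
python3 -m inch '.094 -.143 0 0 .06;.094 -.143 0 0 .06;.094 -.143 0 0 .06;.094 -.143 0 0 .06;.094 -.143 0 0 .06' 
python3 -m inch '0 0 0 0 .06;0 0 0 0 .06;0 0 0 0 .06'
python3 - <<'E'
from h import *
st();save('wrist','w4.png')
po('wrist','copper_a',.014);ring('wrist','copper_a',.022);ring('wrist','green_a',.022)
E
```

```text
clock: 18.95
position: [0.6652, 0.1197, 0.2675]
ee_rot: [0.002, -3.137, 0.002]
force: [1.1, 0.4, 0.6]
width: 0.617
gripper_force: 0.0
green_a 0.86 ring mm [476.9 -91.4] 44.6
green_a 0.56 ring mm [673.8 120.3] 36.5
wrist pocket0 0.87 [193.  43.] [ 0.6583 -0.1843  0.014 ]
wrist pocket0 0.76 [203. 203.] [0.6686 0.0216 0.014 ]
wrist pocket0 0.56 [196. 109.] [ 0.6625 -0.079   0.014 ]
clock: 19.6
position: [0.5634, -0.0353, 0.2683]
ee_rot: [-0.009, -3.139, 0.003]
force: [1.2, -0.1, 0.8]
width: 0.655
gripper_force: 0.0
clock: 20.1
position: [0.4706, -0.1762, 0.2685]
ee_rot: [-0.006, -3.141, 0.001]
force: [-0.0, 0.8, 0.4]
width: 0.649
gripper_force: 0.0
clock: 20.4
position: [0.4732, -0.1721, 0.2685]
ee_rot: [-0.006, 3.142, 0.001]
force: [0.5, -1.1, 0.0]
width: 0.651
gripper_force: 0.0
t 20.4 p [ 0.4732 -0.1721  0.2685] xax [-1.    -0.004 -0.   ] yax [-0.004  1.     0.   ] zax [ 0.  0. -1.] w 0.651 gf 0.0 F [ 0.5 -1.1  0. ] j7 2.04
wrist copper_a 0.9 [201. 321.] [ 0.4698 -0.1717  0.014 ]
wrist copper_a 0.81 [210. 598.] [0.4815 0.1386 0.014 ]
copper_a 0.96 ring mm [ 468.4 -173. ] 35.1
copper_a 0.77 ring mm [486.  142.6] 52.2
green_a 0.67 ring mm [474.4 -83.2] 36.4
```

```bash
python3 -m inch '.004 0 .04 0 .05;.004 0 .0645 0 .05;.004 0 .0645 0 .05;.004 0 .0645 0 .018;.004 0 .0645 0 .018' 12
python3 -m inch '0 0 0 0 .018;0 0 0 0 .018;0 0 0 0 .018;0 0 0 0 .018'
python3 -m inch '-.03 0 0 0 .018;-.06 0 0 0 .018;-.09 -.002 0 0 .018;-.12 -.004 0 0 .018;-.15 -.006 0 0 .018'
python3 -m inch '-.02 -.002 0 0 .018;-.034 -.002 0 0 .018;-.034 -.002 0 0 .018;-.034 -.002 0.001 0 .018;-.034 -.002 .002 0 .018'
python3 -m inch '0 0 .001 0 .018;0 0 .002 0 .018;0 0 .003 0 .018'
python3 - <<'E'
from h import *
st();im=save('wrist','w5.png')[165:305,225:415]
cv2.imwrite('pics/w5c.png',cv2.resize(im[:,:,::-1],None,fx=4,fy=4,interpolation=cv2.INTER_CUBIC))
E
```

```text
clock: 21.1
position: [0.4688, -0.1736, 0.2053]
ee_rot: [-0.002, 3.14, -0.0]
force: [0.2, -0.8, 0.0]
width: 0.412
gripper_force: 0.0
clock: 21.5
position: [0.4686, -0.1735, 0.205]
ee_rot: [-0.002, 3.14, 0.0]
force: [-0.1, 0.9, 6.3]
width: 0.238
gripper_force: 12.0
clock: 22.0
position: [0.6189, -0.1794, 0.2044]
ee_rot: [0.002, -3.14, -0.0]
force: [-2.0, 0.1, 3.4]
width: 0.23
gripper_force: 12.0
clock: 22.5
position: [0.6523, -0.1809, 0.2025]
ee_rot: [-0.002, 3.14, 0.001]
force: [3.6, 1.5, -0.4]
width: 0.239
gripper_force: 12.0
clock: 22.8
position: [0.6525, -0.181, 0.1995]
ee_rot: [-0.002, 3.141, 0.001]
force: [5.4, 3.1, 3.7]
width: 0.233
gripper_force: 12.0
t 22.8 p [ 0.6525 -0.181   0.1995] xax [-1.    -0.001 -0.001] yax [-0.001  1.     0.   ] zax [ 0.001  0.    -1.   ] w 0.233 gf 12.00066089630127 F [5.4 3.1 3.7] j7 2.01
```

View pics/w5c.png

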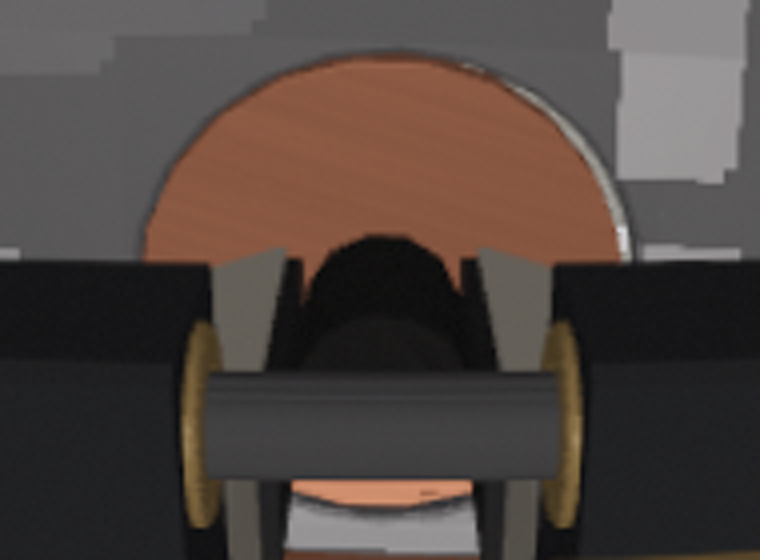

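The copper disc is nearly centred in pocket 0. The side forces show it bearing on the near-right wall, so it is down in the pocket. I'll ease it over and release.

```bash
python3 -m inch '-.0015 .001 .0005 0 .018;-.0015 .001 .0005 0 .018' 
python3 -m inch '0 0 0 0 .06;0 0 0 0 .06;0 0 0 0 .06;0 0 -.04 0 .06;0 0 -.07 0 .06' 
python3 -m inch '.09 .05 0 0 .06;.18 .097 0 0 .06;.18 .097 0 0 .06;.18 .097 0 0 .06;.18 .097 0 0 .06' 
python3 -m inch '0 0 0 0 .06;0 0 0 0 .06;0 0 0 0 .06'
python3 - <<'E'
from h import *
st();arm.get_image('wrist')
po('wrist','green_a',.014);ring('wrist','green_a',.022);ring('wrist','copper_a',.019)
arm.get_image('top');po('top','copper_a',.01);po('top','green_a',.01)
E
```

```text
clock: 23.05
position: [0.6531, -0.1809, 0.1994]
ee_rot: [0.001, -3.14, 0.0]
force: [-2.1, 0.9, 9.8]
width: 0.232
gripper_force: 12.0
clock: 23.55
position: [0.6535, -0.1806, 0.2692]
ee_rot: [0.001, -3.14, 0.0]
force: [0.5, -0.5, -0.1]
width: 0.613
gripper_force: 0.0
clock: 24.05
position: [0.4676, -0.0812, 0.2676]
ee_rot: [0.004, -3.134, -0.004]
force: [1.0, 0.3, -0.5]
width: 0.655
gripper_force: 0.0
clock: 24.35
position: [0.4751, -0.0842, 0.2689]
ee_rot: [-0.001, 3.14, -0.001]
force: [-0.5, 0.7, 1.4]
width: 0.651
gripper_force: 0.0
t 24.35 p [ 0.4751 -0.0842  0.2689] xax [-1.    -0.    -0.001] yax [-0.     1.    -0.001] zax [ 0.001 -0.001 -1.   ] w 0.651 gf 0.0 F [-0.5  0.7  1.4] j7 1.85
green_a 0.55 ring mm [474.7 -82. ] 35.2
copper_a 0.7 ring mm [488.9 139.1] 43.4
top copper_a 0.93 [222. 281.] [0.4745 0.1504 0.01  ]
top copper_a 0.69 [165. 380.] [ 0.6567 -0.1767  0.01  ]
top green_a 0.66 [164. 291.] [0.667  0.1156 0.01  ]
```

```bash
python3 -m inch '.0005 .002 .04 0 .05;.0005 .002 .0645 0 .05;.0005 .002 .0645 0 .05;.0005 .002 .0645 0 .018;.0005 .002 .0645 0 .018' 12
python3 -m inch '0 0 0 0 .018;0 0 0 0 .018;0 0 0 0 .018;0 0 0 0 .018'
python3 -m inch '-.03 .017 0 0 .018;-.06 .034 0 0 .018;-.09 .051 0 0 .018;-.12 .068 0 0 .018;-.15 .085 0 0 .018'
python3 -c "
from h import *
st();print(rel(.6618,.0196))"
```

```text
clock: 25.2
position: [0.4736, -0.0817, 0.2052]
ee_rot: [-0.001, 3.141, -0.0]
force: [1.3, -0.1, 0.5]
width: 0.414
gripper_force: 0.0
clock: 25.6
position: [0.4735, -0.0816, 0.205]
ee_rot: [-0.002, 3.14, 0.0]
force: [-0.2, 0.2, 7.5]
width: 0.236
gripper_force: 12.0
clock: 26.1
position: [0.6237, 0.0038, 0.2046]
ee_rot: [0.001, -3.14, 0.001]
force: [-2.8, -2.3, 3.1]
width: 0.232
gripper_force: 12.0
t 26.1 p [0.6237 0.0038 0.2046] xax [-1.    -0.001  0.001] yax [-0.001  1.    -0.001] zax [-0.001 -0.001 -1.   ] w 0.232 gf 11.999521404504776 F [-2.8 -2.3  3.1] j7 1.74
[-0.0381  0.0158 -0.0001]
```

```bash
python3 -m inch '-.02 .009 0 0 .018;-.038 .016 0 0 .018;-.038 .016 0 0 .018;-.038 .016 0.001 0 .018;-.038 .016 .002 0 .018'
python3 -m inch '0 0 .001 0 .018;0 0 .002 0 .018;0 0 .003 0 .018'
python3 -c "from h import *;st()"
```

```text
clock: 26.6
position: [0.66, 0.0191, 0.2019]
ee_rot: [0.001, -3.14, 0.0]
force: [0.4, -0.4, -2.5]
width: 0.232
gripper_force: 12.0
clock: 26.9
position: [0.6608, 0.0194, 0.1994]
ee_rot: [0.001, -3.141, -0.0]
force: [-5.4, -1.0, 9.9]
width: 0.236
gripper_force: 12.0
t 26.9 p [0.6608 0.0194 0.1994] xax [-1.    -0.001  0.   ] yax [-0.001  1.     0.   ] zax [-0.  0. -1.] w 0.236 gf 12.00098767876625 F [-5.4 -1.   9.9] j7 1.72
```

```bash
python3 -m inch '.001 0 0 0 .018;.0025 0 0 0 .018;.0025 0 0 0 .018'
python3 -m inch '-.002 0 0 0 .018;-.004 0 0 0 .018;-.004 0 0 0 .018'
python3 -m inch '.002 .003 0 0 .018;.002 .003 0 0 .018'
python3 -m inch '0 -.003 0 0 .018;0 -.003 0 0 .018'
```

```text
clock: 27.2
position: [0.6588, 0.0197, 0.1995]
ee_rot: [-0.002, 3.14, 0.0]
force: [1.1, 0.1, 0.1]
width: 0.235
gripper_force: 12.0
clock: 27.5
position: [0.6625, 0.0197, 0.1995]
ee_rot: [0.002, -3.141, -0.0]
force: [-3.8, -0.0, 5.6]
width: 0.235
gripper_force: 12.0
clock: 27.7
position: [0.6608, 0.0222, 0.1995]
ee_rot: [-0.001, 3.141, -0.001]
force: [0.3, -3.2, 3.2]
width: 0.237
gripper_force: 12.0
clock: 27.9
position: [0.6608, 0.0203, 0.1994]
ee_rot: [-0.003, 3.141, 0.002]
force: [0.2, 1.3, 3.6]
width: 0.232
gripper_force: 12.0
```

```bash
python3 -m inch '0 0 0 0 .04;0 0 0 0 .04;0 0 0 0 .04'
python3 - <<'E'
from h import *
st();im=save('wrist','w6.png')[165:305,225:415]
cv2.imwrite('pics/w6c.png',cv2.resize(im[:,:,::-1],None,fx=4,fy=4,interpolation=cv2.INTER_CUBIC))
E
```

```text
clock: 28.2
position: [0.6604, 0.0195, 0.1989]
ee_rot: [0.001, -3.141, 0.0]
force: [0.5, 0.4, 0.6]
width: 0.422
gripper_force: 0.0
t 28.2 p [0.6604 0.0195 0.1989] xax [-1.    -0.001  0.001] yax [-0.001  1.    -0.   ] zax [-0.001 -0.    -1.   ] w 0.422 gf 0.0 F [0.5 0.4 0.6] j7 1.72
```

View pics/w6c.png

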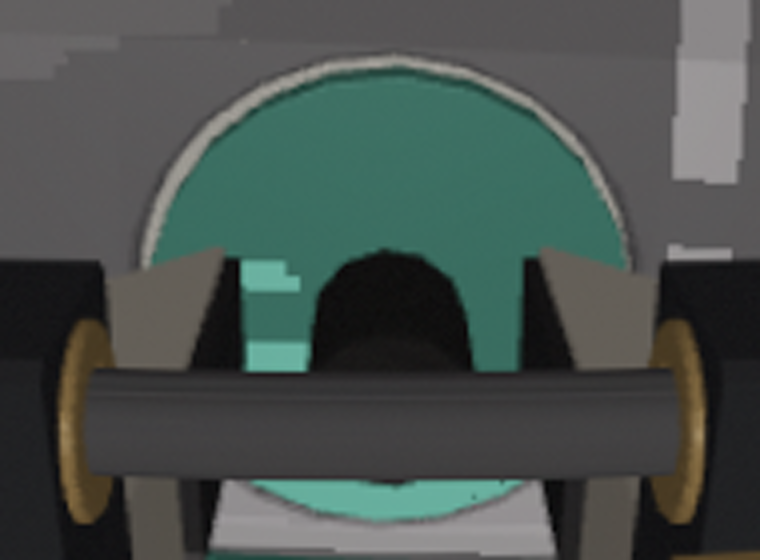

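The crescent is even around the green disc, so it is seated in pocket 2. Now the last copper disc.

```bash
python3 -m inch '0 0 0 0 .06;0 0 -.04 0 .06;0 0 -.07 0 .06' 
python3 -m inch '.09 .06 0 0 .06;.182 .1235 0 0 .06;.182 .1235 0 0 .06;.182 .1235 0 0 .06;.182 .1235 0 0 .06' 
python3 -m inch '0 0 0 0 .06;0 0 0 0 .06;0 0 0 0 .06'
python3 - <<'E'
from h import *
st();arm.get_image('wrist')
po('wrist','copper_a',.014);ring('wrist','copper_a',.022)
E
```

```text
clock: 28.55
position: [0.6605, 0.0195, 0.27]
ee_rot: [0.001, -3.141, 0.001]
force: [0.8, -0.2, 0.3]
width: 0.634
gripper_force: 0.0
clock: 29.05
position: [0.4745, 0.1455, 0.2689]
ee_rot: [0.008, -3.138, -0.002]
force: [1.8, 0.6, -0.0]
width: 0.653
gripper_force: 0.0
clock: 29.35
position: [0.4796, 0.1422, 0.2695]
ee_rot: [0.0, 3.14, -0.0]
force: [-0.4, -0.1, 0.5]
width: 0.657
gripper_force: 0.0
t 29.35 p [0.4796 0.1422 0.2695] xax [-1.     0.    -0.001] yax [ 0.  1. -0.] zax [ 0.001 -0.    -1.   ] w 0.657 gf 0.0 F [-0.4 -0.1  0.5] j7 1.4
wrist copper_a 0.79 [210. 312.] [0.4842 0.1359 0.014 ]
copper_a 0.79 ring mm [483.4 135. ] 35.5
```

```bash
python3 -m inch '-.004 -.0065 .04 0 .05;-.004 -.0065 .065 0 .05;-.004 -.0065 .065 0 .05;-.004 -.0065 .065 0 .018;-.004 -.0065 .065 0 .018' 12
python3 -m inch '0 0 0 0 .018;0 0 0 0 .018;0 0 0 0 .018;0 0 0 0 .018'
python3 -m inch '0 -.035 0 0 .018;0 -.07 0 0 .018;0 -.105 0 0 .018;-.01 -.14 0 0 .018;-.02 -.175 0 0 .018'
python3 -m inch '-.02 -.02 0 0 .018;-.04 -.041 0 0 .018;-.07 -.041 0 0 .018;-.1 -.041 0 0 .018;-.12 -.041 0 0 .018'
python3 -c "
from h import *
st();print(rel(.658,-.0805))"
```

```text
clock: 30.0
position: [0.4829, 0.1364, 0.2049]
ee_rot: [-0.001, 3.141, 0.0]
force: [-0.1, -0.1, -0.5]
width: 0.418
gripper_force: 0.0
clock: 30.4
position: [0.4827, 0.1365, 0.2048]
ee_rot: [-0.002, 3.141, 0.001]
force: [-1.8, -1.3, 6.7]
width: 0.236
gripper_force: 12.0
clock: 30.9
position: [0.5029, -0.0388, 0.2048]
ee_rot: [-0.004, 3.141, 0.002]
force: [-0.4, 2.9, 2.9]
width: 0.233
gripper_force: 12.0
clock: 31.4
position: [0.6239, -0.0795, 0.2047]
ee_rot: [0.001, -3.141, -0.0]
force: [-6.2, -0.1, 11.6]
width: 0.237
gripper_force: 12.0
t 31.4 p [ 0.6239 -0.0795  0.2047] xax [-1.    -0.001  0.   ] yax [-0.001  1.     0.   ] zax [-0.  0. -1.] w 0.237 gf 12.001082003116608 F [-6.2 -0.1 11.6] j7 1.85
[-0.0341 -0.001  -0.    ]
```

```bash
python3 -m inch '-.02 -.001 0 0 .018;-.034 -.001 0 0 .018;-.034 -.001 0 0 .018;-.034 -.001 0.001 0 .018;-.034 -.001 .002 0 .018'
python3 -m inch '0 0 .001 0 .018;0 0 .002 0 .018;0 0 .0035 0 .018;0 0 .0035 0 .018'
python3 -m inch '0 0 0 0 .04;0 0 0 0 .04;0 0 0 0 .04'
python3 - <<'E'
from h import *
st();im=save('wrist','w7.png')[165:305,225:415]
cv2.imwrite('pics/w7c.png',cv2.resize(im[:,:,::-1],None,fx=4,fy=4,interpolation=cv2.INTER_CUBIC))
E
```

```text
clock: 31.9
position: [0.6558, -0.0802, 0.2019]
ee_rot: [0.002, -3.14, -0.0]
force: [-0.4, -0.8, -1.8]
width: 0.233
gripper_force: 12.0
clock: 32.3
position: [0.6565, -0.0803, 0.1995]
ee_rot: [0.002, -3.142, -0.001]
force: [-2.7, 0.6, 5.6]
width: 0.234
gripper_force: 12.0
clock: 32.6
position: [0.6568, -0.0803, 0.1988]
ee_rot: [-0.002, 3.141, -0.0]
force: [0.5, -0.4, -0.2]
width: 0.419
gripper_force: 0.0
t 32.6 p [ 0.6568 -0.0803  0.1988] xax [-1.    -0.001 -0.   ] yax [-0.001  1.    -0.   ] zax [ 0. -0. -1.] w 0.419 gf 0.0 F [ 0.5 -0.4 -0.2] j7 1.85
```

View pics/w7c.png

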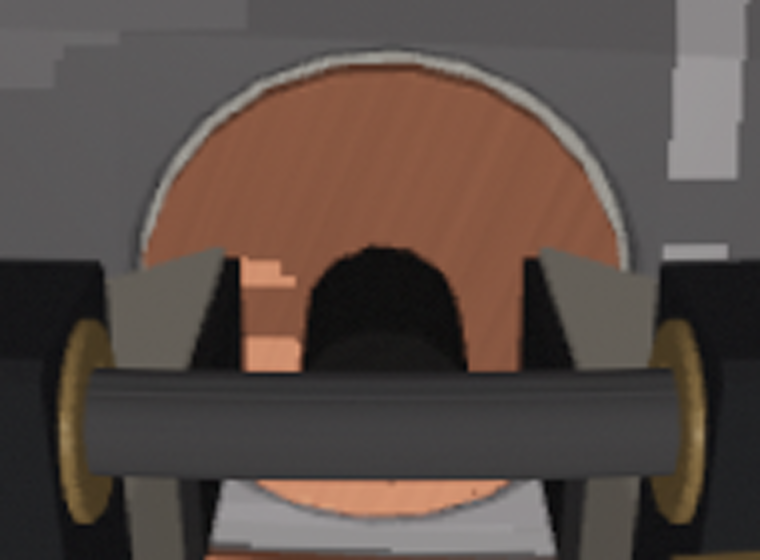

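All four are seated as far as I can tell. I'll check the whole row from above.

```bash
python3 -m inch '0 0 0 0 .06;0 0 -.04 0 .06;0.02 0.03 -.08 0 .0918;.06 .05 -.13 0 .0918;.06 .05 -.18 0 .0918' 
python3 -m inch '0 0 0 0 .0918;0 0 -.02 0 .0918;0 0 -.02 0 .0918;0 0 -.02 0 .0918'
python3 - <<'E'
from h import *
st();save('wrist','w8.png')
ring('wrist','copper_a',.017);ring('wrist','green_a',.017);po('wrist','tin',0)
arm.get_image('top');rects('top','tin',.036,1);rects('top','fan',.055,1);po('top','switch_tip',.11)
E
```

```text
clock: 33.15
position: [0.5971, -0.0297, 0.3618]
ee_rot: [0.005, -3.136, -0.002]
force: [1.3, 0.2, -0.1]
width: 0.821
gripper_force: 0.0
clock: 33.55
position: [0.5998, -0.0321, 0.382]
ee_rot: [-0.002, 3.141, 0.0]
force: [0.1, -0.1, -0.1]
width: 1.002
gripper_force: 0.0
t 33.55 p [ 0.5998 -0.0321  0.382 ] xax [-1.    -0.001 -0.001] yax [-0.001  1.     0.   ] zax [ 0.001  0.    -1.   ] w 1.002 gf 0.0 F [ 0.1 -0.1 -0.1] j7 1.7
copper_a 0.74 ring mm [ 649.4 -178.7] 35.6
copper_a 0.59 ring mm [655.4 -79.2] 35.8
copper_a 0.42 ring mm [663.1 118.2] 36.1
green_a 0.93 ring mm [658.9  20.3] 36.3
wrist tin 0.78 [206. 107.] [ 0.6406 -0.3423  0.    ]
tin 0.6 pt [166. 431.] ctr mm 647.3 -341.3 size 100 58 long-axis deg -7.0
fan 0.77 pt [223. 455.] ctr mm 460.4 -393.0 size 164 162 long-axis deg -5.0
top switch_tip 0.42 [242. 464.] [ 0.3972 -0.4066  0.11  ]
```

View pics/w8.png

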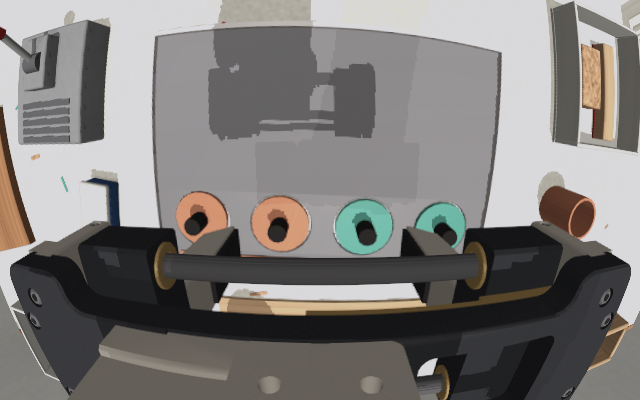

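All four discs show seated in their pockets: copper at columns 202 and 280, green at 364 and 440. The tin is at (203,105). Going to the tin now.

```bash
python3 -m inch '-.022 -.16 0 .07 .0918;-.022 -.16 0 .07 .0918;-.022 -.16 0 .07 .0918;-.022 -.16 0 .07 .0918;-.022 -.16 0 .07 .0918' 
python3 -m inch '-.032 -.148 .03 .07 .0918;-.032 -.148 .06 .07 .0918;-.032 -.148 .1 .07 .0918;-.032 -.148 .1 .07 .0918;-.032 -.148 .1 .07 .0918' 
python3 -m inch '0 0 0 0 .0918;0 0 0 0 .0918;0 0 0 0 .0918'
python3 - <<'E'
from h import *
st();arm.get_image('wrist')
po('wrist','tin',0);rects('wrist','tin',.036,1)
E
```

```text
clock: 34.45
position: [0.6214, -0.1953, 0.3819]
ee_rot: [-0.116, -3.139, 0.002]
force: [0.1, 0.2, -0.7]
width: 0.998
gripper_force: 0.0
clock: 34.95
position: [0.6419, -0.3433, 0.2766]
ee_rot: [-0.222, -3.126, -0.002]
force: [0.1, -0.2, -0.7]
width: 1.0
gripper_force: 0.0
clock: 35.25
position: [0.6448, -0.34, 0.2839]
ee_rot: [0.214, 3.132, 0.001]
force: [0.4, -0.3, 0.2]
width: 1.0
gripper_force: 0.0
t 35.25 p [ 0.6448 -0.34    0.2839] xax [-0.991  0.136 -0.003] yax [0.136 0.991 0.001] zax [ 0.003  0.    -1.   ] w 1.0 gf 0.0 F [ 0.4 -0.3  0.2] j7 2.08
wrist tin 0.68 [194. 316.] [ 0.6433 -0.3436  0.    ]
tin 0.8 pt [199. 314.] ctr mm 642.0 -343.6 size 91 52 long-axis deg -9.3
```

```bash
python3 -m inch '.001 -.003 .045 .02 .0918;.001 -.003 .08 .02 .0918;.001 -.003 .091 .02 .0918;.001 -.003 .091 .02 .04;.001 -.003 .091 .02 .04' 25
python3 -m inch '0 0 0 0 .04;0 0 0 0 .04;0 0 0 0 .04;0 0 0 0 .04;0 0 0 0 .04'
python3 -m inch '0 0 -.03 0 .04;0 0 -.06 0 .04;0 0 -.09 0 .04;0 0 -.09 0 .04'
python3 -c "
from h import *
st();print(rel(.51,-.03,.28))"
```

```text
clock: 35.9
position: [0.6429, -0.345, 0.1929]
ee_rot: [0.249, 3.13, -0.001]
force: [0.4, -0.8, 1.0]
width: 0.873
gripper_force: 0.0
clock: 36.4
position: [0.6425, -0.3447, 0.192]
ee_rot: [0.249, 3.131, -0.0]
force: [-0.8, 2.4, 6.2]
width: 0.568
gripper_force: 25.0
clock: 36.8
position: [0.6433, -0.3458, 0.2859]
ee_rot: [0.249, 3.125, -0.005]
force: [-0.5, -0.2, -1.3]
width: 0.564
gripper_force: 25.0
t 36.8 p [ 0.6433 -0.3458  0.2859] xax [-0.987  0.158 -0.007] yax [ 0.158  0.987 -0.002] zax [ 0.006 -0.003 -1.   ] w 0.564 gf 24.99976873397827 F [-0.5 -0.2 -1.3] j7 2.07
[0.1816 0.2907 0.004 ]
```

```bash
python3 -m inch '.09 .145 0 0 .04;.09 .145 0 0 .04;.09 .145 0 0 .04;.09 .145 0 0 .04;.09 .145 0 0 .04' 
python3 -m inch '.0915 .145 0 -.1 .04;.0915 .145 0 -.1 .04;.0915 .145 0 -.1 .04;.0915 .145 0 -.1 .04;.0915 .145 0 -.1 .04' 
python3 -m inch '0 0 .03 0 .04;0 0 .05 0 .04;0 0 .065 0 .04;0 0 .07 0 .04;0 0 .07 0 .04'
python3 -c "from h import *;st()"
```

```text
clock: 37.3
position: [0.5754, -0.183, 0.2802]
ee_rot: [-0.242, -3.13, -0.005]
force: [0.5, -1.0, -1.6]
width: 0.565
gripper_force: 25.0
clock: 37.8
position: [0.5081, -0.0268, 0.2806]
ee_rot: [-0.086, -3.139, -0.002]
force: [0.3, 0.2, -0.7]
width: 0.564
gripper_force: 25.0
clock: 38.3
position: [0.5092, -0.0309, 0.2106]
ee_rot: [-0.095, -3.139, 0.001]
force: [-0.2, -1.3, -1.4]
width: 0.568
gripper_force: 25.0
t 38.3 p [ 0.5092 -0.0309  0.2106] xax [-0.998  0.061  0.001] yax [ 0.061  0.998 -0.001] zax [-0.001 -0.001 -1.   ] w 0.568 gf 24.999736547470093 F [-0.2 -1.3 -1.4] j7 1.76
```

```bash
python3 -m inch '0 0 .002 0 .04;0 0 .004 0 .04;0 0 .004 0 .07;0 0 .004 0 .07;0 0 .004 0 .07'
python3 -m inch '0 0 0 0 .08;0 0 -.04 0 .08;0 0 -.08 0 .08;0 0 -.13 0 .08;0 0 -.18 0 0' 
python3 -m inch '0 -.1 0 0 0;0 -.2 0 0 0;0 -.25 0 0 0;0 -.25 0 0 0;0 -.25 0 0 0' 
python3 -m inch '0.03 -.07 0 0 0;0.03 -.07 0 0 0;0.03 -.07 0 0 0;.03 -.07 0 0 0;.03 -.07 0 0 0' 
python3 - <<'E'
from h import *
st();save('wrist','w9.png')
po('wrist','switch_tip',.13);po('wrist','fan',0);rects('wrist','fan',.055,1);rects('wrist','tin',.05,1)
arm.get_image('side');po('side','switch_tip',.13)
o,d=ray('side',arm.place_of('side','switch_tip')[0]['point']);print(o,d)
E
```

```text
clock: 38.8
position: [0.5091, -0.0296, 0.2075]
ee_rot: [0.092, 3.14, 0.0]
force: [0.0, 0.9, 0.3]
width: 0.75
gripper_force: 0.0
clock: 39.3
position: [0.5084, -0.0297, 0.389]
ee_rot: [-0.093, -3.14, 0.001]
force: [1.6, 0.4, 0.1]
width: 0.824
gripper_force: 0.0
clock: 39.8
position: [0.4938, -0.2809, 0.3874]
ee_rot: [0.091, 3.14, 0.0]
force: [1.5, 0.0, -0.6]
width: 0.4
gripper_force: 0.0
clock: 40.3
position: [0.4609, -0.3461, 0.387]
ee_rot: [0.09, 3.14, 0.001]
force: [-0.1, -0.2, 0.5]
width: 0.009
gripper_force: 0.0
t 40.3 p [ 0.4609 -0.3461  0.387 ] xax [-0.998  0.057 -0.   ] yax [0.057 0.998 0.001] zax [ 0.     0.001 -1.   ] w 0.009 gf 0.0 F [-0.1 -0.2  0.5] j7 2.3
wrist switch_tip 0.58 [127. 244.] [ 0.3961 -0.4005  0.13  ]
wrist fan 0.85 [178. 277.] [ 0.4633 -0.3983  0.    ]
fan 0.62 pt [170. 270.] ctr mm 458.5 -399.0 size 158 149 long-axis deg -5.0
tin 0.84 pt [196. 547.] ctr mm 499.9 -43.4 size 79 78 long-axis deg 88.8
side switch_tip 0.46 [317. 293.] [ 0.3931 -0.382   0.13  ]
[ 0.30597378 -0.90312757  0.91009546] [ 0.0958215   0.57344951 -0.85842805]
```

View pics/w9.png

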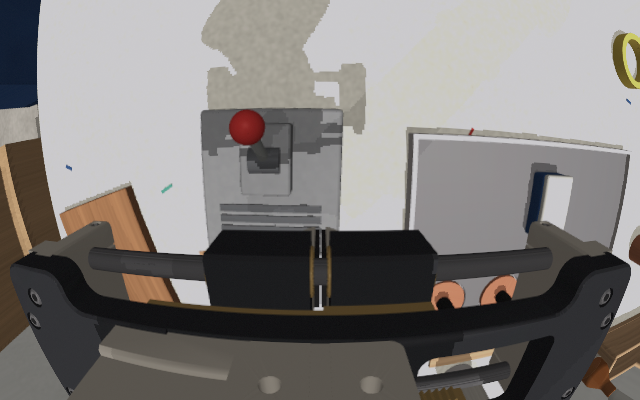

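The picture shows the tin on the plate with its white lid up at (200,550), the red ball at (127,246) and the lever pivot near (158,265). Next I go in front of the lever with the fingers shut.

```bash
python3 -m inch '.05 -.02 0 0 0;.1 -.045 0 0 0;.123 -.054 0.0 0 0;.123 -.054 0 0 0;.123 -.054 0 0 0' 
python3 -m inch '0 0 .03 0 0;0 0 .06 0 0;0 0 .084 0 0;0 0 .084 0 0;0 0 .084 0 0' 
python3 - <<'E'
from h import *
st();save('side','s1.png');arm.get_image('wrist')
po('wrist','switch_tip',.15)
im=cv2.imread('pics/s1.png')[200:400,180:430];cv2.imwrite('pics/s1c.png',cv2.resize(im,None,fx=3,fy=3))
E
```

```text
clock: 41.2
position: [0.3337, -0.3942, 0.3875]
ee_rot: [0.095, 3.139, 0.0]
force: [0.3, 0.0, 0.4]
width: 0.005
gripper_force: 0.0
clock: 41.7
position: [0.3352, -0.3937, 0.3033]
ee_rot: [-0.09, -3.14, -0.001]
force: [0.2, -0.8, 0.8]
width: 0.004
gripper_force: 0.0
t 41.7 p [ 0.3352 -0.3937  0.3033] xax [-0.998  0.057  0.001] yax [0.057 0.998 0.   ] zax [-0.  0. -1.] w 0.004 gf 0.0 F [ 0.2 -0.8  0.8] j7 2.57
```

View pics/s1c.png

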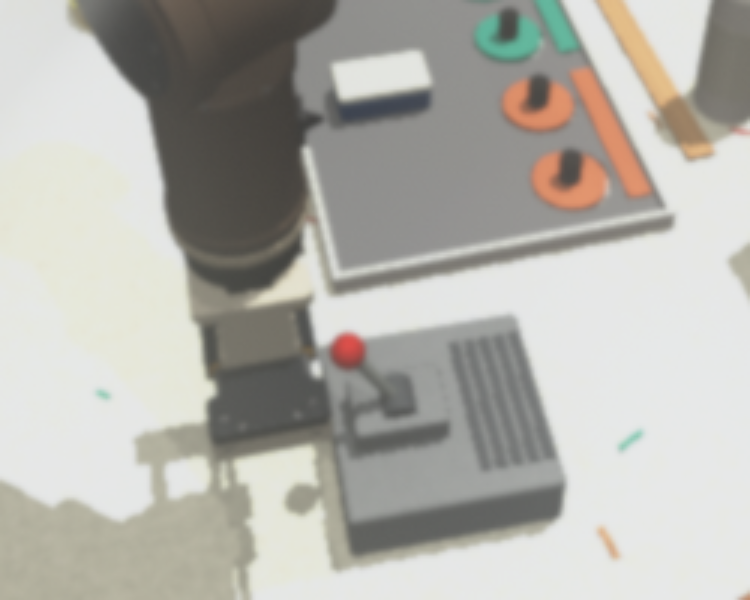

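The side view shows the tin flat with its lid up, the gripper standing in front of the lever, and the red ball at crop (350,348). Pushing now.

```bash
python3 -m inch '-.02 0 0 0 0;-.035 -.001 0 0 0;-.05 -.002 0 0 0;-.06 -.002 0 0 0;-.07 -.002 0 0 0' 
python3 -m inch '-.01 0 0 0 0;-.02 -.001 0 0 0;-.03 -.001 0 0 0;-.03 -.001 0 0 0' 
python3 - <<'E'
from h import *
st();save('side','s2.png');po('side','switch_tip',.15)
im=cv2.imread('pics/s2.png')[200:400,180:430];cv2.imwrite('pics/s2c.png',cv2.resize(im,None,fx=3,fy=3))
E
```

```text
clock: 42.35
position: [0.4047, -0.4002, 0.3032]
ee_rot: [-0.092, -3.14, 0.0]
force: [-1.3, -0.5, 0.5]
width: 0.005
gripper_force: 0.5
clock: 42.75
position: [0.4354, -0.4027, 0.303]
ee_rot: [0.09, 3.14, -0.0]
force: [0.2, 0.6, -0.7]
width: 0.004
gripper_force: 0.0
t 42.75 p [ 0.4354 -0.4027  0.303 ] xax [-0.998  0.057 -0.001] yax [ 0.057  0.998 -0.   ] zax [ 0.001 -0.    -1.   ] w 0.004 gf 0.001161893414973747 F [ 0.2  0.6 -0.7] j7 2.48
```

View pics/s2c.png

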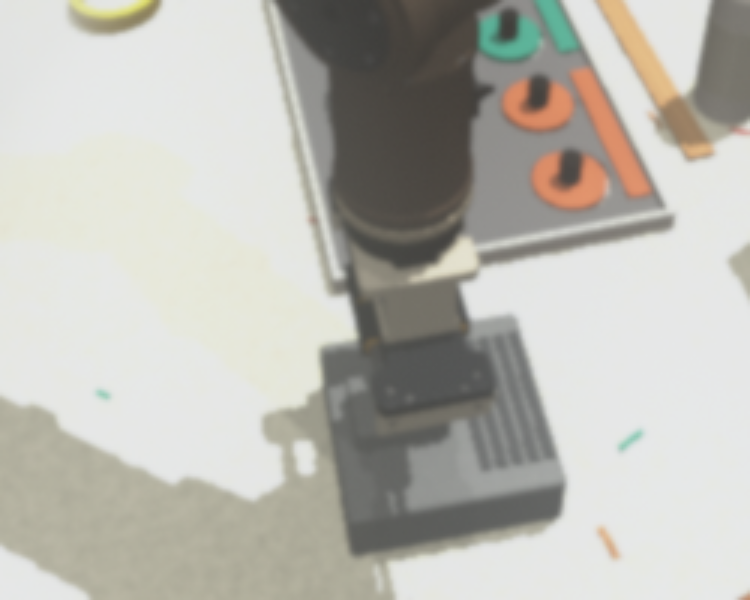

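The gripper now covers the lever, and the push force is small. I keep pushing until the force rises at the stop.

```bash
python3 -m inch '-.005 0 0 0 0;-.01 0 0 0 0;-.01 0 0 0 0' 
python3 -m inch '-.005 0 0 0 0;-.01 0 0 0 0;-.01 0 0 0 0' 
python3 -m inch '-.003 0 0 0 0;-.006 0 0 0 0;-.006 0 0 0 0'
```

```text
clock: 43.15
position: [0.4416, -0.4037, 0.3027]
ee_rot: [-0.095, -3.135, -0.003]
force: [-10.6, 1.5, 4.9]
width: 0.009
gripper_force: 5.0
clock: 43.45
position: [0.4452, -0.4045, 0.3019]
ee_rot: [-0.101, -3.123, -0.011]
force: [-35.8, 8.5, 22.3]
width: 0.004
gripper_force: 17.8
clock: 43.75
position: [0.4472, -0.4051, 0.3015]
ee_rot: [-0.106, -3.115, -0.016]
force: [-51.5, 13.0, 32.9]
width: 0.007
gripper_force: 25.9
```

It's at the stop. I back off, lift clear and check the lever, tin and discs.

```bash
python3 -m inch '.02 0 0 0 0;.05 0 0 0 0;.08 0 0 0 0;.1 0 0 0 0;.1 0 0 0 0' 
python3 -m inch '0 0 -.05 0 0;0 0 -.1 0 0;-.05 0 -.1 0 0;-.1 .04 -.1 0 0;-.1 .04 -.1 0 0' 
python3 -m inch '0 0 0 0 0;0 0 0 0 0;0 0 0 0 0' 
python3 - <<'E'
from h import *
st();imw=save('wrist','w11.png');imt=save('top','t9.png');ims=save('side','s3.png')
for c,im in (('wrist',imw),('side',ims),('top',imt)):
    hsv=cv2.cvtColor(im,cv2.COLOR_RGB2HSV);m=((hsv[...,0]<5)|(hsv[...,0]>174))&(hsv[...,1]>170)&(hsv[...,2]>60)
    n,l,s,ct=cv2.connectedComponentsWithStats(m.astype(np.uint8))
    for i in range(1,n):
        if s[i,4]>15: print(c,s[i],np.round(ct[i]),at(c,ct[i][::-1],.15),'S0' if 0 else '')
    o,d=ray(c,(200,320))
    po(c,'switch_tip',.15)
po('side','tin',.014);po('top','tin',.014);ring('top','copper_a',.017);ring('top','green_a',.017)
arm.get_image('wrist');
E
```

```text
clock: 44.25
position: [0.3571, -0.3988, 0.3035]
ee_rot: [-0.098, -3.14, -0.001]
force: [0.1, -0.4, 0.1]
width: 0.002
gripper_force: 0.0
clock: 44.75
position: [0.468, -0.3603, 0.4032]
ee_rot: [0.081, 3.138, 0.003]
force: [0.4, 1.1, -0.1]
width: 0.0
gripper_force: 0.0
clock: 45.05
position: [0.461, -0.3654, 0.4032]
ee_rot: [-0.096, -3.14, 0.001]
force: [-0.3, -0.7, -0.1]
width: 0.01
gripper_force: 0.0
t 45.05 p [ 0.461  -0.3654  0.4032] xax [-0.998  0.061  0.   ] yax [ 0.061  0.998 -0.   ] zax [-0. -0. -1.] w 0.01 gf 0.0 F [-0.3 -0.7 -0.1] j7 2.33
wrist [263 200  30  31 732] [278. 215.] [ 0.4676 -0.3994  0.15  ] 
wrist switch_tip 0.56 [214. 277.] [ 0.467  -0.3998  0.15  ]
side switch_tip 0.51 [313. 325.] [ 0.456  -0.4056  0.15  ]
top [  53  133   34   73 2152] [ 70. 169.] [0.635  0.7618 0.15  ] 
side tin 0.43 [235. 309.] [ 0.5155 -0.0421  0.014 ]
top tin 0.84 [211. 335.] [ 0.5068 -0.0274  0.014 ]
copper_a 0.86 ring mm [ 654.4 -180.2] 35.0
copper_a 0.63 ring mm [660.3 -80.8] 34.7
green_a 0.73 ring mm [663.   19.9] 35.8
green_a 0.66 ring mm [667.2 118. ] 34.8
```

```bash
python3 -c "
from h import *
arm.get_image('top');ring('top','copper_a',.017);ring('top','green_a',.017)
print(arm.sign_off())"
```

```text
copper_a 0.92 ring mm [659.9 -81.5] 36.1
copper_a 0.68 ring mm [ 653.8 -182.6] 37.3
green_a 0.89 ring mm [669.2 115.4] 33.4
green_a 0.69 ring mm [664.3  20. ] 33.9
the job is handed in; nothing more can be done
None
```

The job is handed in at about 45 s of the 208 s limit, and my last camera checks found all four discs in their own pockets, the bar and block in the tub, the tin flat on the near half and the lever against its stop; sign-off returned no verdict.

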